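Jack up and hold the load arm of a test fixture

ROBOT

A 6-joint arm with a two-finger parallel gripper is mounted at the origin on the work surface. World frame = base frame: x ahead of the robot, y to its left, z up, the work surface at z = 0. Lengths are in m, angles in degrees, forces in N, time in s.
With the tool pointing down it reaches from about 0.4 to 0.825 m from the base axis. Payload 7 kg.
Tool frame: the origin (TCP) lies midway between the tips of the shut fingers; the grasp point (between the pads) lies 19 mm behind it; x points along the fingers, z is the direction in which the jaws open and shut, and the axes are right-handed (so a half turn about x gives the same grasp; the last joint's range is limited). The gripper opens to 88 mm and grips with 3 to 60 N. Pads are 19 mm wide; open, the fingers measure 130 mm over their backs; the gripper's body (78 mm by 193 mm) begins 47 mm behind the grasp point.
Start: joints at [-52.363, 20.546, 0.682, 0, -70.136, -16.507], TCP at [0.243, -0.63, 0.227] pointing down, gripper open.
Joint ranges: [-176.03, 176.03], [-82.01, 121.73], [-58.28, 71.71], [-173.87, 95.51], [-174.79, -0.11], [-173.66, 173.66]. Speed limits (degrees/s): [136.94, 136.94, 172.46, 180, 180, 180].

INTERFACE

Orientations are given as [roll, pitch, yaw] about the fixed x, y, z axes, in that order (R = Rz(yaw) Ry(pitch) Rx(roll)).
In Python, from plant import ctrl gives the robot as it stands.
- The arm moves only by the tool servo_tool, never from a script. Its argument "motion" is a list of rows, each an object with "offset": the shift along the tool's x, y, z in m, a list of three; "roll": the turn about the tool's x in degrees; "claw": the opening, from -1 (shut) to 1 (fully open), so that 0 is half open. In form: [{"offset": [x, y, z], "roll": roll, "claw": claw}, ...]. A call has 1 to 12 rows; each row shifts and turns the commanded pose from where the row before left it, along the tool's axes as they then stand; what a row does not reach is not made up. A row lasts 1/8 s, in which the tool goes at most 62.5 mm and 10.7 degrees, less where a joint would pass 70% of its speed; a pose out of reach is approached as far as the arm can. A call is refused whole if a number of a shift passes 0.0625 or a number of a turn 10.7, either way. A call with a gripper value outside its range is refused whole. The fingers move at their own pace and stop on an object; the grip force is fixed at half the most. Time passes only in rows, so rows that do not move let the fingers close. It gives the time, the measured TCP pose, the force and the opening at its end, in the units of the state.
- ctrl.get_obs(): the state, without advancing time (a new reading comes with each control period).
- ctrl.snapshot(name): name is "scene" or "top" or "wrist"; returns a dict with "frame" (384x512x3 uint8, blue, green, red), "z_map" (384x512 float32, m along the optical axis (not along the pixel's ray), 0 where there is no reading), "mtx" (3x3 intrinsics, pixels), "extrinsics" (4x4, takes a point from camera to world coordinates). Camera axes: x right, y up, looking along -z (the intrinsics and any distortion apply to the point x, -y, -z); pixel columns grow to the right and rows downward; lengths in m; the calibration is good to about 2 mm. A picture is of the moment at which its call begins.
- ctrl.close_job(): hands the job in, once; it reports no verdict.
The state is a dict: "clock": time; "joint_pos": joint angles; "qvel": joint speeds; "tau": joint torques, N m; "tool_pos": TCP position; "orientation": TCP orientation; "force": force on the tool from outside, world axes, zero at the start; "moment": the same for the moment, N m; "opening": finger opening in m.
Only numpy, scipy, OpenCV 4.12 (cv2) and the standard library are available. Lean on these libraries where they do the work, as an engineer would, in place of code of your own. Each camera call takes 0.05 s, during which the arm holds its last target.

TASK

Set the small lever jack flat on the bench with its saddle centred under the ring-marked lift point at the end of the fixture's load arm. Give the pump handle a full stroke down to bed the saddle and let the handle come all the way up again, then press it fully down a second time and finish holding it down, so that the jack alone keeps the load arm raised. Do not push the load arm or the column with the robot, and leave the brass weight, the jar and the screwdriver where they are.

Things in the scene. Friction and masses are not known exactly. Their poses are not given: they have to be found in the camera images.
- jack: Loose lever jack, 0.88 kg. Origin: underside of its dark base plate (x -155 to +105, y +-35, 10 mm thick); x points from handle to saddle, z up. Grip it across y by the grey block, 56 (x) x 40 (y) mm, centre x = +2, z 10 to 60 mm, near the centre of mass. Steel cylinder 42 mm across, 54 mm high, at x = +75, under the saddle. Handle pivot at x = -35, z = 50, handle slopes up towards -x.
- saddle_top (a point): Centre of the top face of the jack's saddle, a flat steel disc 32 mm across, at x = +75 mm on the jack. Its top is 68 mm above the bench with the handle up and 94 mm with the handle fully down.
- paddle (a point): Centre of the upper face of the flat black paddle (34 x 44 x 10 mm) at the end of the pump handle; its middle is 100 mm from the pivot: press here. On the jack at x = -128, z = 89 mm with the handle up (face tilted 0.25 rad, facing the saddle end), x = -135, z = 40 mm fully down (tilted 0.25 rad the other way), in an arc about the pivot. Under load it takes about 5 to 11 N.
- pump (a joint): Angle of the pump handle: 0 = up (at rest, a spring brings it back), 0.5 rad = fully down, at its stop. It moves the saddle up by 52 mm per rad and, let go, the saddle and its load come down again. Nothing latches.
- rig: Fixture bolted down. Origin on the bench below the lift point. White foot x +-75, y 110 to 250, 14 mm high; white column 60 x 40 mm, 224 high, at y = +200. Grey load arm (30 wide, 14 thick) runs from it to -y to the lift point; steel weight on it at y = 125, top 142 mm high. Bench below is free: the jack goes in along the rig's x, its handle towards -x, the robot's side.
- lift_point (a point): Lift point: centre of the underside of the flat steel pad (28 mm across) beneath the round end (48 mm across) of the load arm, 80 mm above the bench when down, so 12 mm above the lowered saddle. On top of the round end, at 100 mm, a 3 mm raised ring (30 mm across) with a centre dot marks it.
- carriage (a joint): Height of the load arm above its lower stop, in m: 0 = down, at most 0.03. It slides straight up and down on the column, weighs about 0.6 to 1 kg and falls back by itself. A full stroke of the jack raises it about 14 mm.
- weight: Bystander: brass calibration weight with a knob, 44 mm across, 60 mm high, origin under its centre. Leave it.
- jar: Bystander: small jar, 52 mm across, 62 mm high, origin under its centre. Leave it.
- driver: Bystander: screwdriver lying on the bench, about 200 mm long along its x. Leave it.

How it is judged (in metres and radians):
On the way, in this order (a step that is already met when the one before it is completed fails the run):
1. the jack stands flat with its saddle under the lift point, handle up (horizontal distance between saddle_top and lift_point below 0.01 m and height (world z) of jack below 0.003 m and angle between jack's own z axis and vertical below 0.03 rad and value of joint pump below 0.08 rad), for 0.2 s.
2. first full stroke: the handle is down and the jack lifts the load arm (value of joint pump above 0.42 rad and value of joint carriage above 0.008 m and contact force between saddle and carriage above 2 N), for 0.1 s.
3. the handle is up again and the load arm back down (value of joint pump below 0.08 rad and value of joint carriage below 0.002 m), for 0.1 s.
At the end, for the whole second after the job is handed in: Handle held down by the robot (pump > 0.42 rad, pressed > 1.5 N); load arm > 8 mm above its lower stop, resting on the saddle (> 2 N) and not touched by the robot; saddle within 10 mm of the lift point; jack flat (3 mm, 0.03 rad) and still on the bench (all of step 2 and contact force between any of the fingers, the arm and pump above 1.5 N and contact force between each of the arm, the fingers and carriage below 0.5 N and horizontal distance between saddle_top and lift_point below 0.01 m and angle between jack's own z axis and vertical below 0.03 rad and height (world z) of jack below 0.003 m and linear speed of jack below 0.01 m/s); the arm keeps its last pose, push and grip.
It fails at once if the robot pushes the load arm or the column (contact force between any of the arm, the fingers and rig above 2 N).
It fails at once if a bystander is disturbed (distance of any of weight, jar from where it was at the start of the episode above 0.015 m or distance of driver from where it was at the start of the episode above 0.02 m).
It also fails if it takes over 54 s, if anything falls off the work surface, if the arm or the gripper's body presses on something with over 40 N, if the wrist force passes 120 N, or if a joint passes its speed limit or range.

## Working session

There is one attempt and no reset: what is moved stays moved. The work goes in short steps, Python scripts to look and compute and a tool call to move; the robot and the scene stay as the last step left them, time stands still between calls to the robot, and variables do not carry over. Pictures are saved under pics/ and viewed, and the job is handed in when it is done.

Besides the shell and the picture viewer there is one more tool, called after "Emit:" as a command line: name --argument value ..., lists and objects as JSON in quotes. servo_tool: Moves the arm, as the interface text tells. Its arguments: {"type":"object","properties":{"motion":{"type":"array"}},"required":["motion"]}

```bash
mkdir -p pics; ls; cat > h.py <<'E'
import numpy as np, cv2
from plant import ctrl
def snap(n,f):
    s=ctrl.snapshot(n); cv2.imwrite(f'pics/{f}.png',s['frame']); np.savez(f'{f}.npz',**{k:s[k] for k in('frame','z_map','mtx','extrinsics')}); return s
def ray(s,u,v):
    K=s['mtx'];E=s['extrinsics'];d=np.array([(u-K[0,2])/K[0,0],-(v-K[1,2])/K[1,1],-1.]);return E[:3,3],E[:3,:3]@d
def plane(s,u,v,z):
    o,d=ray(s,u,v);return o+d*(z-o[2])/d[2]
def dep(s,u,v):
    o,d=ray(s,u,v);return o+d*s['z_map'][int(v),int(u)]
def cloud(s):
    h,w=s['z_map'].shape;K=s['mtx'];E=s['extrinsics'];v,u=np.mgrid[:h,:w];z=s['z_map']
    p=np.stack([(u-K[0,2])/K[0,0]*z,-(v-K[1,2])/K[1,1]*z,-z],-1);return p@E[:3,:3].T+E[:3,3]
E
python3 - <<'E'
from h import *
for n in('scene','top','wrist'):
    s=snap(n,n+'0');print(n,s['extrinsics'].round(3).tolist(),s['mtx'].tolist())
print(ctrl.get_obs())
E
```

```text
pics
scene [[0.558, -0.443, 0.701, 1.172], [0.83, 0.297, -0.473, -0.396], [0.001, 0.846, 0.534, 0.566], [0.0, 0.0, 0.0, 1.0]] [[386.7259593238287, 0.0, 255.40790033633675], [0.0, 386.7259593238287, 197.89220142708868], [0.0, 0.0, 1.0]]
top [[-0.095, 0.971, -0.221, 0.342], [-0.995, -0.091, 0.028, 0.051], [0.008, 0.223, 0.975, 1.064], [0.0, 0.0, 0.0, 1.0]] [[433.33578639427986, 0.0, 263.4125476502196], [0.0, 433.33578639427986, 183.04993988235972], [0.0, 0.0, 1.0]]
wrist [[-0.361, -0.893, -0.269, 0.171], [0.933, -0.345, -0.105, -0.657], [0.001, -0.289, 0.957, 0.384], [0.0, 0.0, 0.0, 1.0]] [[340.71150534419763, 0.0, 250.49130611462965], [0.0, 340.71150534419763, 200.91039583239856], [0.0, 0.0, 1.0]]
{'clock': 0.15, 'joint_pos': array([-5.23614039e+01,  2.05825947e+01,  6.46805504e-01, -1.48562266e-02,
       -7.01367804e+01, -1.65051630e+01]), 'qvel': array([-0.07333761, -0.17525377,  0.15734804,  0.10317456, -0.02502203,
       -0.0279871 ]), 'tau': array([-9.12982105e-04, -5.83275318e+01,  2.93291813e+01,  7.00115159e+00,
        8.82571185e-03, -1.00641323e-04]), 'tool_pos': array([ 0.24318995, -0.62927471,  0.22583803]), 'orientation': array([  5.6118959 ,  89.92609815, 116.74027241]), 'force': array([ 0.59327391,  0.13960736, -0.38400083]), 'moment': array([ 0.01078872,  0.02606825, -0.0337881 ]), 'opening': 0.08727578195279964}
```

View pics/scene0.png

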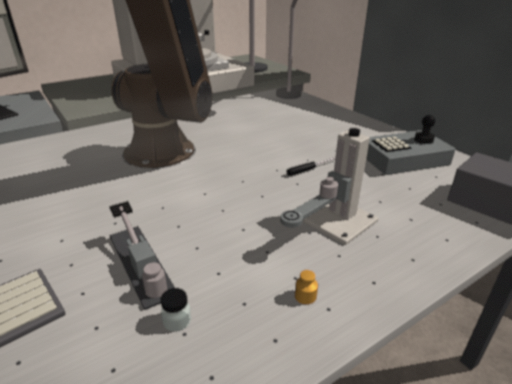

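View pics/top0.png

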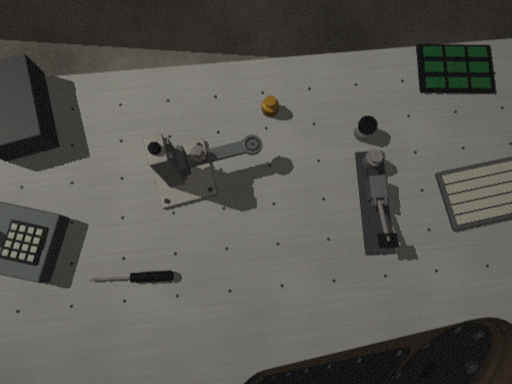

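View pics/wrist0.png

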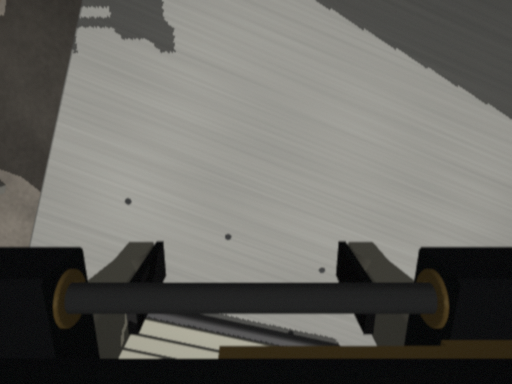

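```bash
python3 - <<'E'
from h import *
s=dict(np.load('top0.npz'));P=cloud(s)
for n,(u,v) in dict(ring=(253,144),saddle=(375,158),cyl=(268,104),jar=(367,125),paddle=(388,240),table=(300,250),block=(377,190),steelw=(199,150),footc=(205,190),col=(155,148)).items(): print(n,P[v,u].round(4))
f=s['frame']
a=cv2.resize(f[120:260,340:420],None,fx=4,fy=4,interpolation=cv2.INTER_CUBIC)
b=cv2.resize(f[120:220,140:290],None,fx=4,fy=4,interpolation=cv2.INTER_CUBIC)
c=np.zeros((560,320+0,3),np.uint8)
cv2.imwrite('pics/a.png',cv2.convertScaleAbs(a,alpha=2));cv2.imwrite('pics/b.png',cv2.convertScaleAbs(b,alpha=1.5))
E
```

```text
ring [0.6562 0.0378 0.0984]
saddle [ 0.6039 -0.2502  0.0689]
cyl [ 0.7707 -0.0093  0.0556]
jar [ 0.6911 -0.2457  0.0613]
paddle [ 0.4062 -0.2437  0.0904]
table [ 0.4085 -0.0536 -0.0023]
block [ 0.5275 -0.2454  0.0606]
steelw [0.6383 0.1586 0.1446]
footc [0.5768 0.1661 0.0097]
col [0.6211 0.2349 0.2359]
```

View pics/a.png

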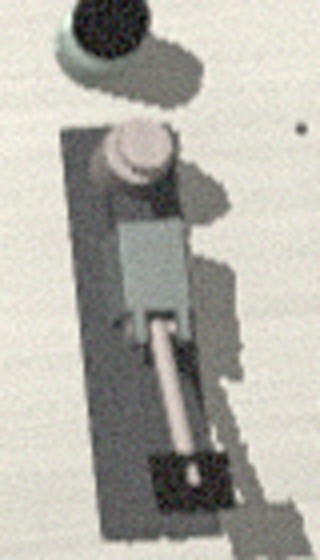

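View pics/b.png

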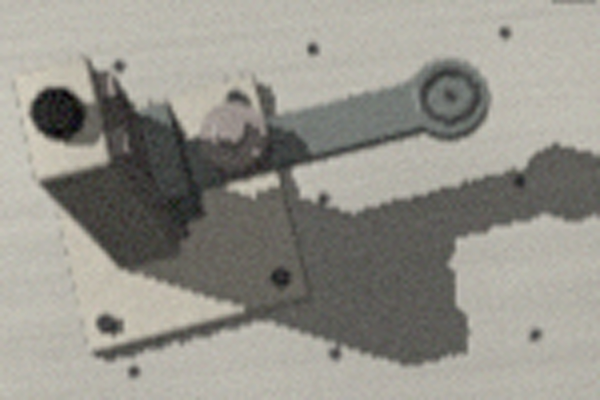

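```bash
python3 - <<'E'
from h import *
for n in('top','scene'):
    s=dict(np.load(n+'0.npz'));P=cloud(s);X,Y,Z=P[...,0],P[...,1],P[...,2]
    reg=lambda x0,x1,y0,y1,z0,z1:(X>x0)&(X<x1)&(Y>y0)&(Y<y1)&(Z>z0)&(Z<z1)
    def rep(l,m):
        q=P[m]; 
        if len(q)<5: print(n,l,len(q));return
        r=cv2.minAreaRect((q[:,:2]*1000).astype(np.float32)); (c,rad)=cv2.minEnclosingCircle((q[:,:2]*1000).astype(np.float32))
        print(n,l,len(q),q.mean(0).round(4),'rect',np.round(r[0],1),np.round(r[1],1),round(r[2],1),'circ',np.round(c,1),round(rad,1))
    print(n,'table',np.median(Z[reg(.4,.5,-.15,0,-.02,.02)]))
    rep('saddle',reg(.56,.65,-.3,-.2,.062,.076))
    rep('block',reg(.48,.565,-.29,-.2,.054,.067))
    rep('base',reg(.3,.67,-.33,-.17,.006,.016))
    rep('paddle',reg(.35,.44,-.3,-.2,.075,.105))
    rep('arm',reg(.55,.75,-.01,.11,.085,.11))
    rep('armend',reg(.55,.75,-.01,.06,.085,.11))
    rep('steelw',reg(.55,.75,.1,.19,.137,.15))
    rep('col',reg(.5,.75,.15,.35,.215,.245))
    rep('foot',reg(.45,.8,.08,.35,.009,.02))
    rep('jar',reg(.64,.75,-.3,-.2,.052,.07))
    rep('brass',reg(.72,.82,-.06,.04,.02,.07))
    rep('driver',reg(.3,.5,.1,.5,.008,.05))
E
```

```text
top table -0.000332449105350352
top saddle 140 [ 0.6083 -0.2531  0.0672] rect [ 592.8 -252.5] [30.7 63.4] 86.8 circ [ 592.7 -248.1] 33.1
top block 486 [ 0.5275 -0.2491  0.0593] rect [ 522.5 -249.2] [40.8 83.3] 88.0 circ [ 524.2 -250.2] 43.3
top base 1517 [ 0.4881 -0.2384  0.0098] rect [ 491.9 -266.4] [358.8 153.7] 5.8 circ [ 490.6 -253. ] 179.4
top paddle 335 [ 0.4085 -0.2436  0.0878] rect [ 414.3 -244.7] [44.1 50.2] 88.6 circ [ 410.9 -245.4] 29.0
top arm 608 [0.6506 0.0618 0.0991] rect [654.6  64.4] [46.5 92.5] 2.3 circ [646.5  64.1] 48.2
top armend 311 [0.6542 0.0398 0.0994] rect [655.4  39. ] [39.8 46.8] 85.3 circ [655.5  41.2] 24.2
top steelw 53 [0.6343 0.1638 0.1407] rect [634.7 163.9] [17.4 15.9] 83.1 circ [634.9 163.8] 9.1
top col 581 [0.6194 0.2361 0.226 ] rect [622.3 233.9] [60.1 48.1] 10.1 circ [621.6 238.1] 34.6
top foot 1652 [0.5976 0.2059 0.0134] rect [625. 218.] [150.2 139.9] 10.0 circ [624.2 217. ] 99.4
top jar 288 [ 0.6916 -0.247   0.0609] rect [ 693.1 -247.6] [44.5 46.2] 59.1 circ [ 692.6 -247.8] 23.9
top brass 254 [ 0.7719 -0.0146  0.0441] rect [774.4 -15.4] [41.1 3
[... 695 characters left out ...]
scene armend 321 [0.6637 0.0361 0.0975] rect [657.9  37.6] [48.6 41.7] 2.5 circ [657.9  40.3] 24.6
scene steelw 38 [0.638  0.1634 0.1405] rect [636.9 163.6] [15.6 16.8] 86.7 circ [636.4 163.8] 9.3
scene col 323 [0.6298 0.2318 0.2248] rect [625.  237.3] [59.5 41.2] 8.5 circ [624.1 238.1] 34.2
scene foot 1356 [0.6532 0.2057 0.0133] rect [639.1 219.6] [128.3 141.6] 9.8 circ [637.9 219.1] 93.6
scene jar 506 [ 0.6991 -0.2488  0.0603] rect [ 695.6 -247.3] [45.  46.7] 50.6 circ [ 695.5 -247.4] 23.9
scene brass 500 [ 0.7865 -0.0206  0.0415] rect [783.3 -17.5] [42.3 37.8] 50.1 circ [781.8 -15.7] 22.0
scene driver 255 [0.3859 0.3131 0.0181] rect [387.3 346.6] [186.1  24.2] 85.4 circ [381.9 347.1] 93.3
```

```bash
cat >> h.py <<'E'
from scipy.spatial.transform import Rotation as Ro
def st():
    o=ctrl.get_obs();R=Ro.from_euler('xyz',o['orientation'],degrees=True).as_matrix();return o,np.array(o['tool_pos']),R
def go(t,jawdeg=None):
    o,p,R=st()
    print('t',round(o['clock'],2),'p',p.round(4),'open',round(o['opening'],4),'F',np.round(o['force'],1))
    print('R',R.round(3).tolist(),'jaw deg',np.degrees(np.arctan2(R[1,2],R[0,2])).round(2))
    if t is not None: print('offset',(R.T@(np.array(t)-p)).round(4))
E
python3 - <<'E'
from h import *
go((.532,-.2494,.15))
E
```

```text
t 0.15 p [ 0.2432 -0.6293  0.2258] open 0.0873 F [ 0.6  0.1 -0.4]
R [[-0.001, -0.933, -0.36], [0.001, -0.36, 0.933], [-1.0, 0.0, 0.001]] jaw deg 111.13
offset [ 0.0761 -0.4063  0.2501]
```

Emit:
servo_tool --motion '[{"offset":[0,-0.02,0.0125],"roll":0,"claw":1},{"offset":[0,-0.04,0.025],"roll":0,"claw":1},{"offset":[0,-0.04,0.025],"roll":0,"claw":1},{"offset":[0,-0.04,0.025],"roll":0,"claw":1},{"offset":[0,-0.04,0.025],"roll":0,"claw":1},{"offset":[0,-0.04,0.025],"roll":0,"claw":1},{"offset":[0,-0.04,0.025],"roll":0,"claw":1},{"offset":[0,-0.04,0.025],"roll":0,"claw":1},{"offset":[0,-0.04,0.025],"roll":0,"claw":1},{"offset":[0,-0.04,0.0225],"roll":0,"claw":1},{"offset":[0.01,-0.026,0],"roll":0,"claw":1}]'

```text
clock: 1.52
tool_pos: [0.5388, -0.2615, 0.2175]
orientation: [-115.8, 89.9, -4.5]
force: [-0.3, -0.8, 0.3]
opening: 0.0878
```

Emit:
servo_tool --motion '[{"offset":[0.0,0,0],"roll":7.8,"claw":1},{"offset":[0.02,0,0],"roll":7.8,"claw":1},{"offset":[0.02,0,0],"roll":7.9,"claw":1},{"offset":[0,0,0],"roll":0,"claw":1},{"offset":[0,0,0],"roll":0,"claw":1}]'

```text
clock: 2.15
tool_pos: [0.5376, -0.2642, 0.177]
orientation: [-145.2, 90.0, -57.4]
force: [1.4, 0.0, 0.6]
opening: 0.0877
```

```bash
python3 - <<'E'
from h import *
go((.532,-.2494,.021))
snap('wrist','w1')
E
```

```text
t 2.15 p [ 0.5376 -0.2642  0.177 ] open 0.0877 F [1.4 0.  0.6]
R [[0.0, -0.999, 0.038], [-0.0, 0.038, 0.999], [-1.0, -0.0, -0.0]] jaw deg 87.8
offset [0.156  0.0062 0.0147]
```

View pics/w1.png

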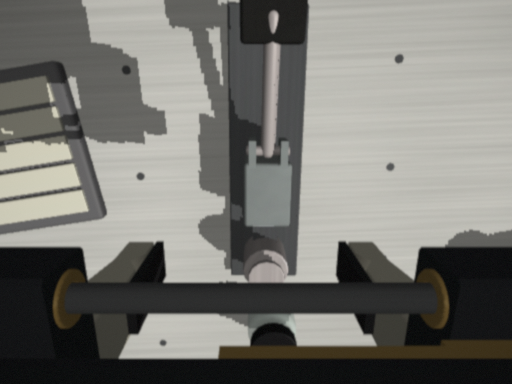

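```bash
python3 - <<'E'
from h import *
s=dict(np.load('w1.npz'));P=cloud(s);X,Y,Z=P[...,0],P[...,1],P[...,2]
for l,(x0,x1,y0,y1,z0,z1) in dict(block=(.48,.575,-.31,-.2,.054,.067),base=(.3,.67,-.33,-.17,.006,.014),sad=(.57,.65,-.3,-.2,.062,.075)).items():
    m=(X>x0)&(X<x1)&(Y>y0)&(Y<y1)&(Z>z0)&(Z<z1);q=P[m];print(l,len(q),q.mean(0),cv2.minAreaRect((q[:,:2]*1000).astype(np.float32)))
E
```

```text
block 3743 [ 0.52868936 -0.24956221  0.0595149 ] ((522.9800415039062, -248.95753479003906), (39.60602569580078, 86.25659942626953), 87.5459213256836)
base 9972 [ 0.49140149 -0.25084758  0.00964343] ((511.5343017578125, -248.74485778808594), (70.11515045166016, 258.8327941894531), 87.58218383789062)
sad 672 [ 0.60575621 -0.25290537  0.0673905 ] ((605.5018920898438, -252.6166229248047), (30.20099639892578, 19.549644470214844), 86.46451568603516)
```

Emit:
servo_tool --motion '[{"offset":[0.01,0.0062,0.0147],"roll":0.2,"claw":1},{"offset":[0.03,0,0],"roll":0,"claw":1},{"offset":[0.03,0,0],"roll":0,"claw":1},{"offset":[0.03,0,0],"roll":0,"claw":1},{"offset":[0.02,0,0],"roll":0,"claw":1},{"offset":[0.016,0,0],"roll":0,"claw":1},{"offset":[0.016,0,0],"roll":0,"claw":1},{"offset":[0,0,0],"roll":0,"claw":1},{"offset":[0,0,0],"roll":0,"claw":1}]'

```text
clock: 3.32
tool_pos: [0.5322, -0.2492, 0.0251]
orientation: [-107.3, 90.0, -19.8]
force: [-0.2, -0.2, -0.2]
opening: 0.0878
```

Emit:
servo_tool --motion '[{"offset":[0.004,0,0],"roll":0,"claw":0},{"offset":[0,0,0],"roll":0,"claw":-1},{"offset":[0,0,0],"roll":0,"claw":-1},{"offset":[0,0,0],"roll":0,"claw":-1},{"offset":[0,0,0],"roll":0,"claw":-1},{"offset":[0,0,0],"roll":0,"claw":-1},{"offset":[0,0,0],"roll":0,"claw":-1},{"offset":[0,0,0],"roll":0,"claw":-1}]'

```text
clock: 4.32
tool_pos: [0.5317, -0.2492, 0.0207]
orientation: [-151.9, 90.0, -64.5]
force: [-0.4, -2.2, 1.1]
opening: 0.0396
```

```bash
python3 - <<'E'
from h import *
go(None)
E
```

```text
t 4.33 p [ 0.5317 -0.2492  0.0207] open 0.0396 F [-0.4 -2.2  1.1]
R [[0.0, -0.999, 0.045], [-0.0, 0.045, 0.999], [-1.0, -0.0, -0.0]] jaw deg 87.43
```

Emit:
servo_tool --motion '[{"offset":[-0.005,0,0],"roll":0,"claw":-1},{"offset":[-0.01,0.005,0],"roll":0,"claw":-1},{"offset":[0,0.02,0],"roll":0,"claw":-1},{"offset":[0,0.025,0],"roll":0,"claw":-1},{"offset":[0,0.02,0.01],"roll":0,"claw":-1},{"offset":[0,0.01,0.02],"roll":0,"claw":-1},{"offset":[0,0,0.03],"roll":0,"claw":-1},{"offset":[0,0,0.03],"roll":0,"claw":-1},{"offset":[0,0,0.03],"roll":0,"claw":-1},{"offset":[0,0,0.03],"roll":0,"claw":-1},{"offset":[0,0,0.02],"roll":0,"claw":-1},{"offset":[0,0,0.01],"roll":0,"claw":-1}]'

```text
clock: 5.82
tool_pos: [0.4595, -0.0647, 0.0359]
orientation: [-17.9, 90.0, 69.6]
force: [0.1, 0.0, -7.5]
opening: 0.0399
```

Emit:
servo_tool --motion '[{"offset":[0,0,0.02],"roll":-3,"claw":-1},{"offset":[0,0,0.02],"roll":-3,"claw":-1},{"offset":[0,0,0.02],"roll":-3,"claw":-1},{"offset":[0,0,0.015],"roll":-3.4,"claw":-1},{"offset":[0,0,0],"roll":0,"claw":-1},{"offset":[0,0,0],"roll":0,"claw":-1},{"offset":[0,0,0],"roll":0,"claw":-1}]'

```text
clock: 6.7
tool_pos: [0.4576, 0.0087, 0.0355]
orientation: [104.0, 90.0, -156.2]
force: [-0.6, -0.6, -8.3]
opening: 0.0398
```

```bash
python3 - <<'E'
from h import *
go(None)
for n in('top','scene'):
    s=snap(n,n+'2');P=cloud(s);X,Y,Z=P[...,0],P[...,1],P[...,2]
    m=(X>.25)&(X<.64)&(Y>-.12)&(Y<.08)
    print(n,np.histogram(Z[m],bins=np.arange(-.01,.12,.005)))
E
```

```text
t 6.7 p [0.4576 0.0087 0.0355] open 0.0398 F [-0.6 -0.6 -8.3]
R [[-0.0, -0.985, -0.17], [-0.0, -0.17, 0.985], [-1.0, 0.0, -0.0]] jaw deg 99.78
top (array([  61, 3345, 2477,   16,    0,    7,  588,  409,    2,    0,    0,
          0,    0,    4,    3,   10,   30,   40,   35,   34,   58,  100,
        180,  120,   10]), array([-0.01 , -0.005,  0.   ,  0.005,  0.01 ,  0.015,  0.02 ,  0.025,
        0.03 ,  0.035,  0.04 ,  0.045,  0.05 ,  0.055,  0.06 ,  0.065,
        0.07 ,  0.075,  0.08 ,  0.085,  0.09 ,  0.095,  0.1  ,  0.105,
        0.11 ,  0.115]))
scene (array([   0, 3594, 1358,    0,   10,  115,  518,  184,   55,   91,   82,
         79,   78,   75,   83,  139,  155,   90,  124,   20,   22,   51,
        121,  135,  119]), array([-0.01 , -0.005,  0.   ,  0.005,  0.01 ,  0.015,  0.02 ,  0.025,
        0.03 ,  0.035,  0.04 ,  0.045,  0.05 ,  0.055,  0.06 ,  0.065,
        0.07 ,  0.075,  0.08 ,  0.085,  0.09 ,  0.095,  0.1  ,  0.105,
        0.11 ,  0.115]))
```

View pics/scene2.png

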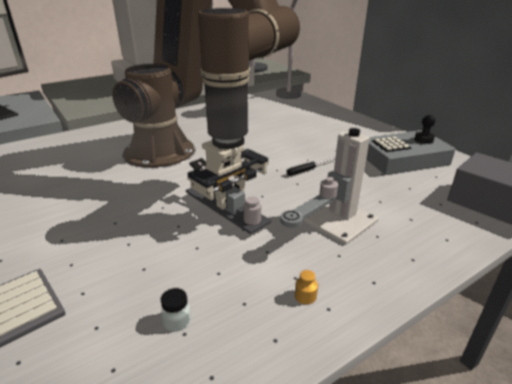

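View pics/top2.png

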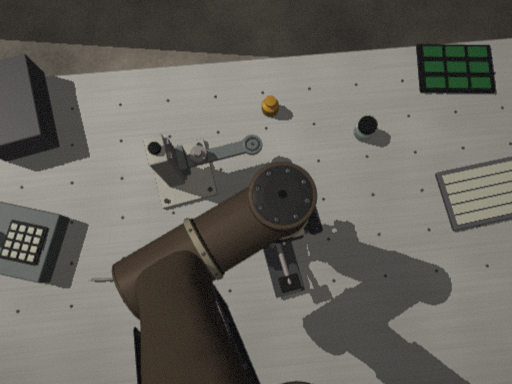

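```bash
cat > m.py <<'E'
from h import *
def base(P,zc,w,reg):
    X,Y,Z=P[...,0],P[...,1],P[...,2];x0,x1,y0,y1=reg
    m=(X>x0)&(X<x1)&(Y>y0)&(Y<y1)&(abs(Z-zc)<w);q=P[m]
    A=np.c_[q[:,:2]-q[:,:2].mean(0),np.ones(len(q))];c=np.linalg.lstsq(A,q[:,2],rcond=None)[0]
    return len(q),q.mean(0).round(4),'slope',c.round(4),'rect',cv2.minAreaRect((q[:,:2]*1000).astype(np.float32))
E
python3 - <<'E'
from m import *
for n in('top','scene'):
    P=cloud(dict(np.load(n+'2.npz')))
    print(n,base(P,.024,.009,(.25,.64,-.12,.08)))
    print(n,'sad',base(P,.083,.006,(.5,.585,-.03,.055)))
E
```

```text
top (1006, array([ 0.3712, -0.0037,  0.0245]), 'slope', array([-0.0042,  0.0002,  0.0245]), 'rect', ((367.2770690917969, -6.80157470703125), (120.5477523803711, 70.01951599121094), 9.700703620910645))
top sad (0, array([nan, nan, nan]), 'slope', array([0., 0., 0.]), 'rect', ((0.0, 0.0), (0.0, 0.0), 0.0))
scene (846, array([ 0.4771, -0.0074,  0.0236]), 'slope', array([-0.0083,  0.0386,  0.0236]), 'rect', ((438.9682312011719, 4.0459747314453125), (260.3169250488281, 71.62240600585938), 10.466629028320312))
scene sad (100, array([0.5387, 0.021 , 0.0817]), 'slope', array([-0.0622,  0.0379,  0.0817]), 'rect', ((537.5841064453125, 21.828310012817383), (28.0792236328125, 31.463237762451172), 56.81779098510742))m.py:5: RuntimeWarning: Mean of empty slice.
  A=np.c_[q[:,:2]-q[:,:2].mean(0),np.ones(len(q))];c=np.linalg.lstsq(A,q[:,2],rcond=None)[0]
  ret = um.true_divide(
m.py:6: RuntimeWarning: Mean of empty slice.
  return len(q),q.mean(0).round(4),'slope',c.round(4),'rect',cv2.minAreaRect((q[:,:2]*1000).astype(np.float32))
```

Emit:
servo_tool --motion '[{"offset":[0.005,0,-0.001],"roll":0,"claw":-1},{"offset":[0.005,-0.011,-0.0008],"roll":0,"claw":-1},{"offset":[0,-0.02,0],"roll":0,"claw":-1},{"offset":[0,-0.02,0],"roll":0,"claw":-1},{"offset":[0,-0.02,0],"roll":0,"claw":-1},{"offset":[0,-0.02,0],"roll":0,"claw":-1},{"offset":[0,-0.02,0],"roll":0,"claw":-1},{"offset":[0,-0.01,0],"roll":0,"claw":-1},{"offset":[0,0,0],"roll":0,"claw":-1},{"offset":[0,0,0],"roll":0,"claw":-1}]'

```text
clock: 8.05
tool_pos: [0.5762, 0.0277, 0.0251]
orientation: [93.4, 89.9, -166.8]
force: [-0.7, 0.3, -8.9]
opening: 0.0398
```

```bash
python3 - <<'E'
from m import *
go(None)
for n in('top','scene'):
    P=cloud(snap(n,n+'3'))
    print(n,base(P,.0135,.006,(.38,.73,-.08,.1)))
    print(n,'sad',base(P,.072,.006,(.61,.7,-.0,.08)))
    print(n,'arm',base(P,.099,.006,(.62,.7,-.0,.06)))
    f=cv2.imread(f'pics/{n}3.png');c=f[90:240,200:400] if n=='top' else f[130:280,190:390]
    cv2.imwrite(f'pics/{n}3c.png',cv2.resize(c,None,fx=4,fy=4))
E
```

```text
t 8.05 p [0.5762 0.0277 0.0251] open 0.0398 F [-0.7  0.3 -8.9]
R [[-0.001, -0.985, -0.17], [-0.0, -0.17, 0.985], [-1.0, 0.002, -0.0]] jaw deg 99.81
top (1022, array([0.4909, 0.0148, 0.014 ]), 'slope', array([-0.001,  0.004,  0.014]), 'rect', ((493.6002197265625, 13.285594940185547), (136.4833221435547, 70.3200912475586), 9.78875732421875))
top sad (0, array([nan, nan, nan]), 'slope', array([0., 0., 0.]), 'rect', ((0.0, 0.0), (0.0, 0.0), 0.0))
top arm (0, array([nan, nan, nan]), 'slope', array([0., 0., 0.]), 'rect', ((0.0, 0.0), (0.0, 0.0), 0.0))
scene (902, array([0.5937, 0.0106, 0.0134]), 'slope', array([-0.0069,  0.0252,  0.0134]), 'rect', ((556.8316040039062, 23.37104034423828), (261.4263916015625, 71.45826721191406), 10.473837852478027))
scene sad (61, array([0.6621, 0.035 , 0.0704]), 'slope', array([-0.0228,  0.0209,  0.0704]), 'rect', ((661.9716796875, 37.80208969116211), (30.943649291992188, 15.858711242675781), 58.236297607421875))
scene arm (269, array([0.6618, 0.0372, 0.0992]), 'slope', array([-0.0587,  0.0574,  0.0992]), 'rect', ((653.9430541992188, 27.522401809692383), (71.36906433105469, 49.0106201171875), 73.66983795166016))m.py:5: RuntimeWarning: Mean of empty slice.
  A=np.c_[q[:,:2]-q[:,:2].mean(0),np.ones(len(q))];c=np.linalg.lstsq(A,q[:,2],rcond=None)[0]
  ret = um.true_divide(
m.py:6: RuntimeWarning: Mean of empty slice.
  return len(q),q.mean(0).round(4),'slope',c.round(4),'rect',cv2.minAreaRect((q[:,:2]*1000).astype(np.float32))
```

View pics/scene3c.png

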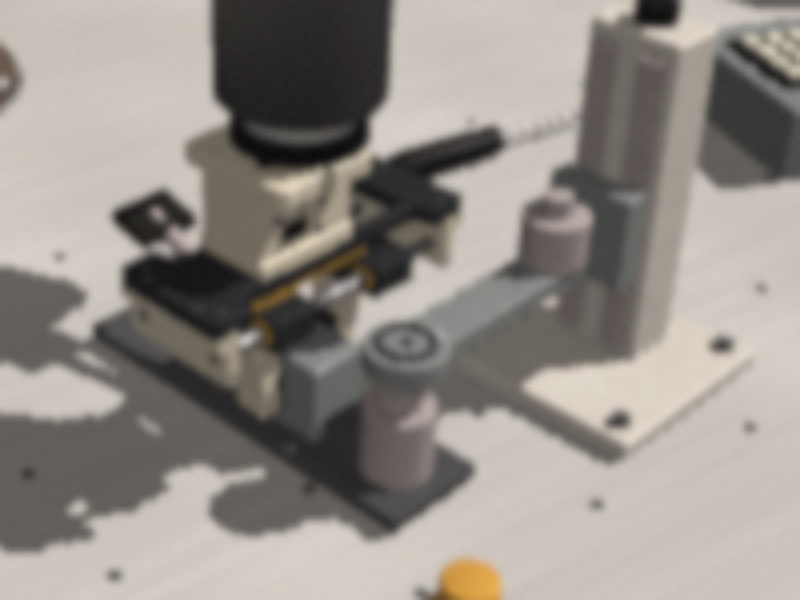

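Emit:
servo_tool --motion '[{"offset":[0.002,0,0],"roll":0,"claw":-1},{"offset":[0.0022,0,0],"roll":0,"claw":-1},{"offset":[0,0,0],"roll":0,"claw":-1},{"offset":[0,0,0],"roll":0,"claw":-1}]'

```text
clock: 8.65
tool_pos: [0.5773, 0.028, 0.0214]
orientation: [138.9, 90.0, -121.3]
force: [0.2, -0.2, -8.6]
opening: 0.0399
```

Emit:
servo_tool --motion '[{"offset":[0,0,0],"roll":0,"claw":-0.05},{"offset":[0,0,0],"roll":0,"claw":0.2},{"offset":[0,0,0],"roll":0,"claw":0.4},{"offset":[0,0,0],"roll":0,"claw":0.6},{"offset":[0,0,0],"roll":0,"claw":0.6}]'

```text
clock: 9.28
tool_pos: [0.5773, 0.0281, 0.0215]
orientation: [-93.8, 90.0, 6.0]
force: [-0.5, 0.2, 0.1]
opening: 0.0695
```

Emit:
servo_tool --motion '[{"offset":[-0.01,0,0],"roll":0,"claw":0.6},{"offset":[-0.02,0,0],"roll":0,"claw":0.6},{"offset":[-0.03,0,0],"roll":0,"claw":0.6},{"offset":[-0.03,0,0],"roll":0,"claw":0.6},{"offset":[-0.03,0,0],"roll":0,"claw":0},{"offset":[-0.01,0.02,0],"roll":0,"claw":-1},{"offset":[0,0.03,0],"roll":0,"claw":-1},{"offset":[0,0.03,0],"roll":0,"claw":-1},{"offset":[0,0.03,0],"roll":0,"claw":-1},{"offset":[0,0.013,0],"roll":0,"claw":-1},{"offset":[0,0,0],"roll":0,"claw":-1},{"offset":[0,0,0],"roll":0,"claw":-1}]'

```text
clock: 10.78
tool_pos: [0.4571, 0.0074, 0.1518]
orientation: [-90.9, 89.9, 9.0]
force: [-0.1, -0.5, -0.1]
opening: 0.001
```

```bash
python3 - <<'E'
from m import *
go(None)
for n in('top','scene','wrist'):
    P=cloud(snap(n,n+'4'))
    print(n,base(P,.0095,.0045,(.38,.73,-.08,.1)))
    if n!='top':print(n,'sad',base(P,.067,.006,(.61,.7,-.0,.08)))
    print(n,'paddle',base(P,.088,.012,(.41,.5,-.05,.06)))
E
```

```text
t 10.78 p [0.4571 0.0074 0.1518] open 0.001 F [-0.1 -0.5 -0.1]
R [[0.001, -0.985, -0.171], [0.0, -0.171, 0.985], [-1.0, -0.001, -0.0]] jaw deg 99.84
top (192, array([0.5322, 0.0328, 0.0091]), 'slope', array([ 0.0007, -0.0016,  0.0091]), 'rect', ((548.955810546875, 14.649566650390625), (141.33724975585938, 322.2090759277344), 85.90328979492188))
top paddle (0, array([nan, nan, nan]), 'slope', array([0., 0., 0.]), 'rect', ((0.0, 0.0), (0.0, 0.0), 0.0))
scene (1249, array([0.5569, 0.0127, 0.0092]), 'slope', array([-0.0022,  0.0079,  0.0092]), 'rect', ((557.4218139648438, 24.748706817626953), (261.5953674316406, 72.60496520996094), 10.01269817352295))
scene sad (90, array([0.6615, 0.0372, 0.0663]), 'slope', array([-0.1662,  0.1165,  0.0663]), 'rect', ((660.8976440429688, 37.67033004760742), (30.55262565612793, 17.391372680664062), 49.96638488769531))
scene paddle (224, array([0.4613, 0.0053, 0.0858]), 'slope', array([-0.2942, -0.0046,  0.0858]), 'rect', ((466.2812194824219, 9.002408981323242), (55.799434661865234, 45.4776496887207), 9.889832496643066))
wrist (3463, array([0.4561, 0.0074, 0.0096]), 'slope', array([0.0011, 0.    , 0.0096]), 'rect', ((471.884033203125, 9.960365295410156), (86.59310913085938, 70.20960998535156), 9.875039100646973))
wrist sad (0, array([nan, nan, nan]), 'slope', array([0., 0., 0.]), 'rect', ((0.0, 0.0), (0.0, 0.0), 0.0))
wrist paddle (2960, array([0.4545, 0.007 , 0.0887]), 'slope', array([-0.2172, -0.0383,  0.0887]), 'rect', ((467.3125915527344, 9.27391242980957), (58.67854309082031, 44.14683532714844), 10.09018611907959))m.py:5: RuntimeWarning: Mean of empty slice.
  A=np.c_[q[:,:2]-q[:,:2].mean(0),np.ones(len(q))];c=np.linalg.lstsq(A,q[:,2],rcond=None)[0]
  ret = um.true_divide(
m.py:6: RuntimeWarning: Mean of empty slice.
  return len(q),q.mean(0).round(4),'slope',c.round(4),'rect',cv2.minAreaRect((q[:,:2]*1000).astype(np.float32))
```

View pics/scene4.png

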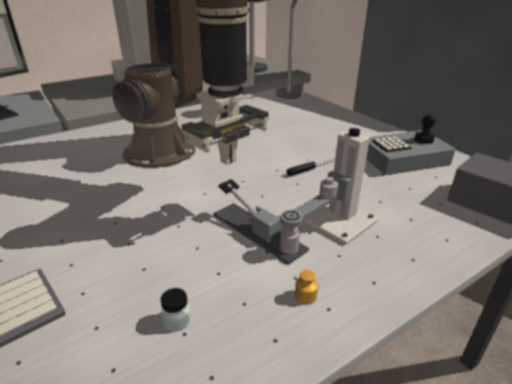

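View pics/top4.png

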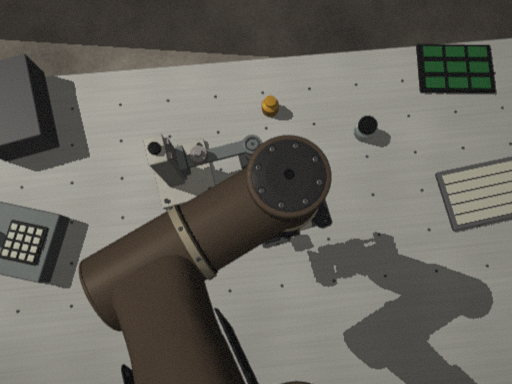

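View pics/wrist4.png

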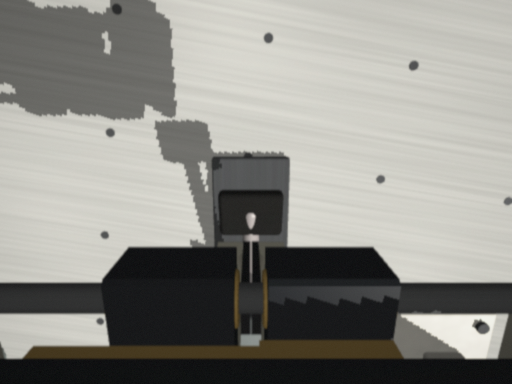

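```bash
python3 - <<'E'
from h import *
P=cloud(dict(np.load('wrist4.npz')))
s=np.array([.656,.0415]);a=np.radians(10);R=np.array([[np.cos(a),np.sin(a)],[-np.sin(a),np.cos(a)]])
J=(P[...,:2]-s)@R.T*1000+[75,0]
for u in(235,251,265):
  for v in range(185,250,6):print(u,v,J[v,u].round(1),(P[v,u,2]*1000).round(1))
E
```

```text
235 185 [-129.2  -12.9] 8.9
235 191 [-145.1   -9.2] 88.4
235 197 [-142.5   -9. ] 94.0
235 203 [-137.3   -9.2] 90.3
235 209 [-132.9   -9.3] 90.1
235 215 [-128.4   -9.4] 89.3
235 221 [-123.9   -9.5] 88.9
235 227 [-118.9   -9.6] 87.5
235 233 [-113.6   -9.8] 85.4
235 239 [-76.3 -13.8] 9.0
235 245 [-137.7   -6.2] 159.6
251 185 [-129.7    1.6] 10.8
251 191 [-145.3    1.5] 89.3
251 197 [-141.8    1.5] 91.7
251 203 [-137.6    1.5] 91.4
251 209 [-132.9    1.5] 90.0
251 215 [-128.5    1.5] 89.8
251 221 [-123.5    1.5] 88.0
251 227 [-118.3    1.5] 85.9
251 233 [-113.2    1.5] 84.6
251 239 [-108.2    1.5] 83.6
251 245 [-102.4    1.5] 81.1
265 185 [-129.6   14.2] 10.4
265 191 [-145.    10.9] 88.1
265 197 [-141.9   10.8] 92.1
265 203 [-137.5   10.9] 91.2
265 209 [-132.9   11. ] 90.1
265 215 [-128.2   11.1] 88.9
265 221 [-123.7   11.1] 88.5
265 227 [-118.3   11.3] 86.1
265 233 [-113.5   11.4] 85.3
265 239 [-76.2  14.8] 9.1
265 245 [-138.2    8.1] 160.9
```

Emit:
servo_tool --motion '[{"offset":[0.02,0.001,-0.001],"roll":0,"claw":-1},{"offset":[0.02,0,0],"roll":0,"claw":-1},{"offset":[0.012,0,0],"roll":0,"claw":-1},{"offset":[0.005,0,0],"roll":0,"claw":-1},{"offset":[0.004,0.001,0],"roll":0,"claw":-1},{"offset":[0.004,0.0015,0],"roll":0,"claw":-1},{"offset":[0.004,0.001,0],"roll":0,"claw":-1},{"offset":[0.004,0.001,0],"roll":0,"claw":-1},{"offset":[0.004,0.001,0],"roll":0,"claw":-1},{"offset":[0,0,0],"roll":0,"claw":-1}]'

```text
clock: 12.18
tool_pos: [0.4497, 0.0049, 0.0741]
orientation: [105.6, 90.0, -154.6]
force: [-0.7, -0.1, 3.3]
opening: 0.0005
```

```bash
python3 - <<'E'
from m import *
go(None)
P=cloud(snap('scene','scene5'))
print(base(P,.0095,.0045,(.38,.73,-.08,.1)))
E
```

```text
t 12.18 p [0.4497 0.0049 0.0741] open 0.0005 F [-0.7 -0.1  3.3]
R [[-0.0, -0.985, -0.171], [-0.0, -0.171, 0.985], [-1.0, 0.0, -0.0]] jaw deg 99.83
(1238, array([0.5562, 0.0128, 0.0092]), 'slope', array([-0.0019,  0.0123,  0.0092]), 'rect', ((557.0192260742188, 24.390159606933594), (263.19317626953125, 70.80657196044922), 9.936609268188477))
```

View pics/scene5.png

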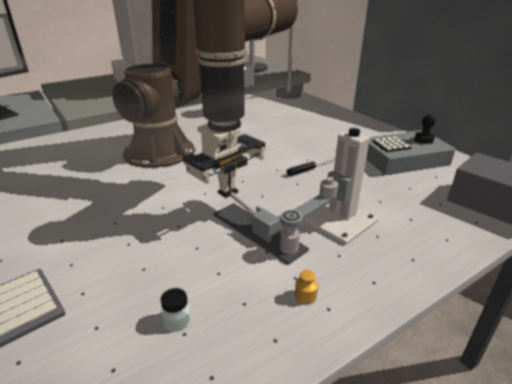

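Emit:
servo_tool --motion '[{"offset":[0.004,0.0005,0],"roll":0,"claw":-1},{"offset":[0.004,0.0005,0],"roll":0,"claw":-1},{"offset":[0.004,0,0],"roll":0,"claw":-1},{"offset":[0.004,0,0],"roll":0,"claw":-1},{"offset":[0.004,0,0],"roll":0,"claw":-1},{"offset":[0.004,0,0],"roll":0,"claw":-1},{"offset":[0.004,0,0],"roll":0,"claw":-1},{"offset":[0.002,0,0],"roll":0,"claw":-1},{"offset":[0,0,0],"roll":0,"claw":-1},{"offset":[0,0,0],"roll":0,"claw":-1}]'

```text
clock: 13.48
tool_pos: [0.4476, 0.0044, 0.044]
orientation: [97.3, 89.9, -162.9]
force: [-6.4, 1.4, 8.9]
opening: 0.0004
```

```bash
python3 - <<'E'
from m import *
go(None)
P=cloud(snap('scene','scene6'))
print(base(P,.0095,.0045,(.38,.73,-.08,.1)))
print(base(P,.11,.01,(.62,.7,-.0,.06)))
E
```

```text
t 13.47 p [0.4476 0.0044 0.044 ] open 0.0004 F [-6.4  1.4  8.9]
R [[-0.002, -0.985, -0.171], [-0.001, -0.171, 0.985], [-1.0, 0.002, -0.0]] jaw deg 99.82
(1185, array([0.5613, 0.0118, 0.0092]), 'slope', array([-0.0018,  0.0107,  0.0092]), 'rect', ((558.1079711914062, 24.10027313232422), (261.4502868652344, 70.84889221191406), 9.931938171386719))
(309, array([0.6636, 0.0362, 0.1104]), 'slope', array([-0.1277,  0.1128,  0.1104]), 'rect', ((658.0961303710938, 38.36737823486328), (41.719635009765625, 49.175819396972656), 89.10212707519531))
```

View pics/scene6.png

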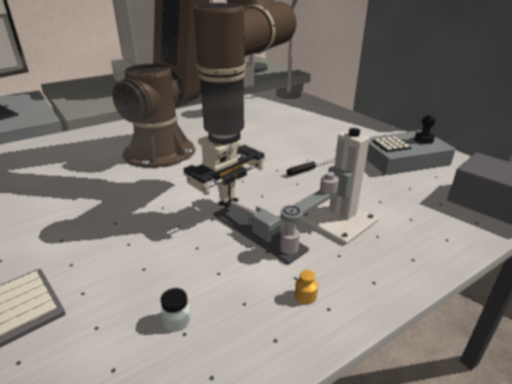

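Emit:
servo_tool --motion '[{"offset":[0.001,0.001,0],"roll":0,"claw":-1},{"offset":[0.001,0.001,0],"roll":0,"claw":-1},{"offset":[0,0,0],"roll":0,"claw":-1}]'

```text
clock: 13.9
tool_pos: [0.4475, 0.0045, 0.0427]
orientation: [-96.3, 89.9, 3.6]
force: [-2.4, -1.2, 8.9]
opening: 0.0004
```

```bash
python3 - <<'E'
from m import *
go(None)
P=cloud(snap('scene','scene7'))
print(base(P,.0095,.0045,(.38,.73,-.08,.1)))
for f in('scene4','scene6','scene7'):
  P=cloud(dict(np.load(f+'.npz')));X,Y,Z=P[...,0],P[...,1],P[...,2]
  m=(np.hypot(X-.657,Y-.0404)<.02)&(Z>.09)&(Z<.13);print(f,np.median(Z[m]))
E
```

```text
t 13.9 p [0.4475 0.0045 0.0427] open 0.0004 F [-2.4 -1.2  8.9]
R [[0.001, -0.985, -0.171], [0.0, -0.171, 0.985], [-1.0, -0.001, -0.0]] jaw deg 99.86
(1169, array([0.5616, 0.0116, 0.0092]), 'slope', array([-0.0018,  0.009 ,  0.0092]), 'rect', ((555.9038696289062, 22.589466094970703), (264.98553466796875, 71.40421295166016), 10.924962997436523))
scene4 0.10003522370839119
scene6 0.11242189806487013
scene7 0.1132660925084506
```

Emit:
servo_tool --motion '[{"offset":[0.001,0.0005,0],"roll":0,"claw":-1},{"offset":[0,0,0],"roll":0,"claw":-1},{"offset":[-0.006,0,0],"roll":0,"claw":-1},{"offset":[-0.006,0,0],"roll":0,"claw":-1},{"offset":[-0.006,0,0],"roll":0,"claw":-1},{"offset":[-0.006,-0.0005,0],"roll":0,"claw":-1},{"offset":[-0.006,-0.001,0],"roll":0,"claw":-1},{"offset":[-0.006,-0.0015,0],"roll":0,"claw":-1},{"offset":[-0.006,-0.0015,0],"roll":0,"claw":-1},{"offset":[-0.006,-0.002,0],"roll":0,"claw":-1},{"offset":[-0.006,-0.002,0],"roll":0,"claw":-1},{"offset":[-0.006,0,0],"roll":0,"claw":-1}]'

```text
clock: 15.45
tool_pos: [0.4542, 0.0056, 0.1014]
orientation: [96.4, 89.9, -163.8]
force: [-0.3, -0.7, -0.3]
opening: 0.0004
```

Emit:
servo_tool --motion '[{"offset":[-0.006,0,0],"roll":0,"claw":-1},{"offset":[-0.006,0,0],"roll":0,"claw":-1},{"offset":[0,0,0],"roll":0,"claw":-1},{"offset":[0,0,0],"roll":0,"claw":-1}]'

```text
clock: 15.95
tool_pos: [0.4546, 0.0058, 0.1133]
orientation: [54.6, 90.0, 154.4]
force: [0.8, -1.0, -0.2]
opening: 0.0005
```

```bash
python3 - <<'E'
from m import *
go(None)
P=cloud(snap('scene','scene8'))
print(base(P,.0095,.0045,(.38,.73,-.08,.1)))
print('paddle',base(P,.088,.012,(.41,.5,-.05,.06)))
P=cloud(snap('wrist','wrist8'))
print('paddle',base(P,.088,.012,(.41,.5,-.05,.06)))
print(base(P,.0095,.0045,(.38,.73,-.08,.1)))
for f in('scene4','scene6','scene7','scene8'):
  P=cloud(dict(np.load(f+'.npz')));X,Y,Z=P[...,0],P[...,1],P[...,2]
  m=(np.hypot(X-.657,Y-.0404)<.02)&(Z>.09)&(Z<.13);print(f,np.median(Z[m]))
E
```

```text
t 15.95 p [0.4546 0.0058 0.1133] open 0.0005 F [ 0.8 -1.  -0.2]
R [[-0.0, -0.985, -0.171], [0.0, -0.171, 0.985], [-1.0, 0.0, 0.0]] jaw deg 99.83
(1243, array([0.5562, 0.0127, 0.0092]), 'slope', array([-0.0011,  0.0092,  0.0092]), 'rect', ((557.3612670898438, 24.551898956298828), (262.4996032714844, 73.24048614501953), 9.475979804992676))
paddle (226, array([0.4614, 0.0053, 0.0858]), 'slope', array([-0.309 ,  0.0126,  0.0858]), 'rect', ((466.4158935546875, 9.754112243652344), (58.967647552490234, 45.619667053222656), 9.565743446350098))
paddle (2403, array([0.4468, 0.0058, 0.0903]), 'slope', array([-0.1376, -0.0245,  0.0903]), 'rect', ((462.67657470703125, 8.564266204833984), (49.84507369995117, 43.888633728027344), 10.28951644897461))
(4069, array([0.4484, 0.0057, 0.0096]), 'slope', array([0.0037, 0.0014, 0.0096]), 'rect', ((461.88604736328125, 8.320381164550781), (66.36231231689453, 70.18946838378906), 9.946075439453125))
scene4 0.10003522370839119
scene6 0.11242189806487013
scene7 0.1132660925084506
scene8 0.10000956322019194
```

View pics/scene8.png

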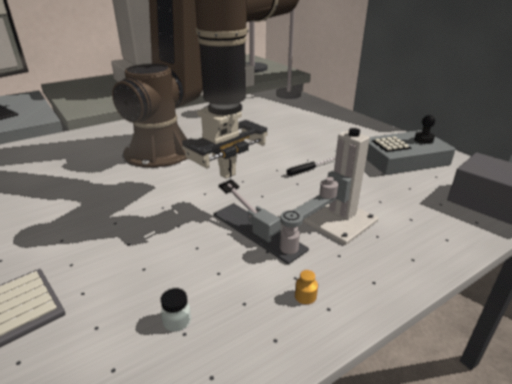

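Emit:
servo_tool --motion '[{"offset":[0.01,-0.001,0],"roll":0,"claw":-1},{"offset":[0.01,0,0],"roll":0,"claw":-1},{"offset":[0.004,0.001,0],"roll":0,"claw":-1},{"offset":[0.004,0.0015,0],"roll":0,"claw":-1},{"offset":[0.004,0.0015,0],"roll":0,"claw":-1},{"offset":[0.004,0.001,0],"roll":0,"claw":-1},{"offset":[0.004,0.001,0],"roll":0,"claw":-1},{"offset":[0.004,0.001,0],"roll":0,"claw":-1},{"offset":[0.004,0.0005,0],"roll":0,"claw":-1},{"offset":[0.004,0.0005,0],"roll":0,"claw":-1},{"offset":[0.004,0.0005,0],"roll":0,"claw":-1},{"offset":[0.004,0.0005,0],"roll":0,"claw":-1}]'

```text
clock: 17.55
tool_pos: [0.4474, 0.0046, 0.0537]
orientation: [-91.5, 89.9, 8.3]
force: [-0.5, -0.5, 9.1]
opening: 0.0003
```

Emit:
servo_tool --motion '[{"offset":[0.004,0.0003,0],"roll":0,"claw":-1},{"offset":[0.004,0.0003,0],"roll":0,"claw":-1},{"offset":[0.003,0.0003,0],"roll":0,"claw":-1},{"offset":[0.001,0,0],"roll":0,"claw":-1},{"offset":[0,0,0],"roll":0,"claw":-1},{"offset":[0,0,0],"roll":0,"claw":-1},{"offset":[0,0,0],"roll":0,"claw":-1}]'

```text
clock: 18.42
tool_pos: [0.4475, 0.0046, 0.0421]
orientation: [-89.7, 89.8, 10.2]
force: [0.5, -1.7, 8.7]
opening: 0.0005
```

```bash
python3 - <<'E'
from m import *
go(None)
P=cloud(snap('scene','scene9'))
print(base(P,.0095,.0045,(.38,.73,-.08,.1)))
X,Y,Z=P[...,0],P[...,1],P[...,2]
m=(np.hypot(X-.657,Y-.0404)<.02)&(Z>.09)&(Z<.13);print(np.median(Z[m]))
E
```

```text
t 18.43 p [0.4475 0.0046 0.0421] open 0.0005 F [ 0.5 -1.7  8.7]
R [[0.003, -0.985, -0.172], [0.0, -0.172, 0.985], [-1.0, -0.003, 0.0]] jaw deg 99.88
(1170, array([0.5624, 0.0116, 0.0092]), 'slope', array([-0.0022,  0.0118,  0.0092]), 'rect', ((557.7581787109375, 23.656558990478516), (261.12249755859375, 71.28459167480469), 10.172614097595215))
0.11354419180202219
```

Emit:
servo_tool --motion '[{"offset":[0.0015,0,0],"roll":0,"claw":-1},{"offset":[0.001,0,0],"roll":0,"claw":-1},{"offset":[0,0,0],"roll":0,"claw":-1},{"offset":[0,0,0],"roll":0,"claw":-1},{"offset":[0,0,0],"roll":0,"claw":-1}]'

```text
clock: 19.1
tool_pos: [0.4478, 0.0046, 0.0406]
orientation: [-91.6, 89.8, 8.3]
force: [-3.3, -0.8, 23.6]
opening: 0.0001
```

```bash
python3 - <<'E'
from m import *
go(None)
P=cloud(snap('scene','scene10'))
print(base(P,.0095,.0045,(.38,.73,-.08,.1)))
X,Y,Z=P[...,0],P[...,1],P[...,2]
m=(np.hypot(X-.657,Y-.0404)<.02)&(Z>.09)&(Z<.13);print(np.median(Z[m]))
E
```

```text
t 19.1 p [0.4478 0.0046 0.0406] open 0.0001 F [-3.3 -0.8 23.6]
R [[0.003, -0.985, -0.172], [0.001, -0.172, 0.985], [-1.0, -0.004, -0.0]] jaw deg 99.9
(1168, array([0.5628, 0.0116, 0.0092]), 'slope', array([-0.0026,  0.0111,  0.0092]), 'rect', ((558.0521240234375, 24.35543441772461), (261.34820556640625, 71.98529815673828), 10.235485076904297))
0.11399894326919802
```

View pics/scene10.png

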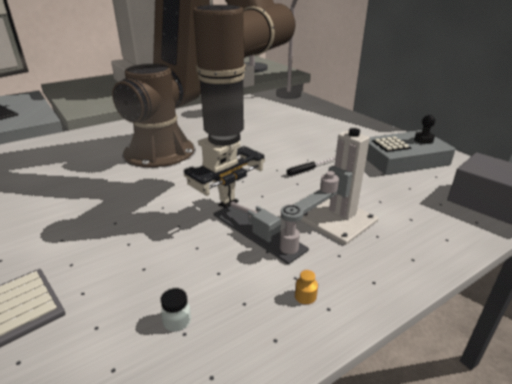

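```bash
python3 -c "
from plant import ctrl
print(ctrl.close_job())"
```

```text
the job is handed in; nothing more can be done
None
```

I set the jack under the lift point and gave the handle one full stroke down and back up. I then pressed it down to its stop and handed in at about 19 s with the robot still holding it there.

What the last checks showed:
- **Load arm:** its top rose about 14 mm (100 to 114 mm) with the handle down, and it was back at 100 mm between the strokes.
- **Jack:** flat, with no slide I could measure. I worked out the saddle as about 2 mm from the lift point; with the arm in place it was partly hidden from the cameras.
- **Press force:** about 24 N at the stop.
- **Bystanders and column:** in the last picture the jar, the brass weight and the screwdriver look where they were. I measured their positions only at the start. The gripper stayed clear of the load arm and the column.

Two readings were off. The top and scene cameras disagreed by about 2 mm in x on the lift point, so I aimed between them. Near the bottom of the first stroke the finger pushed sideways on the paddle with about 6 N, so I shifted it 2 mm and the sideways force fell to about 3 N.

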